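# Snap the last two brass feet home on a leather case and stow the setter

### The arm

A 6-joint arm with a two-finger parallel gripper is mounted at the origin on the work surface. World frame = base frame: x ahead of the robot, y to its left, z up, the work surface at z = 0. Lengths are in m, angles in rad, forces in N, time in s.
With the tool pointing down it reaches from about 0.425 to 0.925 m from the base axis. Payload 12.5 kg.
Tool frame: the origin (TCP) lies on the centre line of the jaws, within the pads' length; the fingertips stand 19 mm ahead of it and the grasp point (between the pads) is the TCP (ctrl.nose_length is the distance from the TCP to the fingertips, in m); y points along the fingers, x is the direction in which the jaws open and shut, and the axes are right-handed (so a half turn about y gives the same grasp; the last joint's range is limited). The gripper opens to 85 mm and grips with 20 to 120 N. Pads are 22 mm wide; open, the fingers measure 114 mm over their backs; the gripper's body (76 mm by 85 mm) begins 54 mm behind the grasp point. The pads swing forward as they close: fully open they stand 13 mm farther back than shut.
Start: joints at [-1.289, 0.491, 1.559, -0, 1.092, -0.106], TCP at [0.236, -0.579, 0.25] pointing down, gripper open.
Joint ranges: [-3.1, 3.1], [-0.84, 2.19], [0.05, 2.79], [-1.13, 4.28], [0.06, 2.93], [-2.69, 2.69]. Speed limits (rad/s): [2.22, 2.22, 2.79, 3.14, 3.14, 3.14].

### API

Orientations are given as a rotation vector (axis times angle).
In Python, from plant import ctrl gives the robot as it stands.
- The arm moves only by the tool move_arm, never from a script. Its argument "motion" is a list of rows, each a list of 7 numbers: the turn, a rotation vector about the tool's x, y, z in degrees, then the shift along the tool's x, y, z in m, then the opening, from 0 (shut) to 1 (fully open). In form: [[rx, ry, rz, tx, ty, tz, grip], ...]. A call has 1 to 12 rows; each row shifts and turns the commanded pose from where the row before left it, along the tool's axes as they then stand; what a row does not reach is not made up. A row lasts 1/12 s, in which the tool goes at most 41.7 mm and 7.16 degrees, less where a joint would pass 70% of its speed; a pose out of reach is approached as far as the arm can. A call is refused whole if a number of a shift passes 0.0417 or a number of a turn 7.16, either way. A call with a gripper value outside its range is refused whole. The fingers move at their own pace and stop on an object; "newtons" is the grip in N (left out, the last holds). Time passes only in rows, so rows that do not move let the fingers close. It gives the time, the measured TCP pose, the force and the opening at its end, in the units of the state.
- ctrl.sense(): the state, without advancing time (a new reading comes with each control period).
- ctrl.get_image(name): name is "scene" or "top" or "wrist"; returns a dict with "img" (420x560x3 uint8, blue, green, red), "z_map" (420x560 float32, m along the optical axis (not along the pixel's ray), 0 where there is no reading), "vfov" (degrees; the focal length in pixels is half the picture's height over the tangent of half this angle, whatever the lens; pixels are square), "cx", "cy" (the principal point, pixels), "xyz" and "rotation" of the camera in the world; the wrist camera has in their place "tool_from_camera" (4x4, takes a point from camera to tool coordinates, whose origin is the TCP and whose axes are the tool frame's). Camera axes: x right, y up, looking along -z (the intrinsics and any distortion apply to the point x, -y, -z); pixel columns grow to the right and rows downward; lengths in m; the calibration is good to about 2 mm. A picture is of the moment at which its call begins: read the wrist's pose just before it.
- ctrl.close_job(): hands the job in, once; it reports no verdict.
Trained networks look in a picture, given as the dict that the camera call returned (one of the last four; its "shot" number tells which), for a name from the list of things; names that differ only in an ending like _2 or _b are one class to them, and where a whole thing is asked for, a point or a joint stands for the part that bears it (a point fixed in the world has none). Each returns a list of dicts, best first, with "score" (0 to 1); they miss things now and then, are a little off and sometimes report something else, mostly with a low value. They report only what shows in the picture. A call takes as long as a camera call. They do not tell look-alikes from the thing itself.
- ctrl.masks_of(picture, query): "region" (420x560 bool, what is visible of it).
- ctrl.spot_point(picture, query): "point" ([x, y, z] in m, in world coordinates, good to about 4 mm: a listed point, or the origin of a listed thing).
The state is a dict: "t": time; "joint_positions": joint angles; "qvel": joint speeds; "tau": joint torques, N m; "eef_pos": TCP position; "orientation": TCP orientation; "contact_force": force on the tool from outside, world axes, zero at the start; "wrist_torque": the same for the moment, N m; "finger_gap": finger opening in m.
Only numpy, scipy, OpenCV 4.12 (cv2) and the standard library are available. Lean on these libraries where they do the work, as an engineer would, in place of code of your own. Each camera call takes 0.05 s, during which the arm holds its last target. There are 200 camera calls.

### The job

Two of the four brass feet on the upturned leather case still stand proud. Pick up the setter (the upright wooden-handled tool with a keyed steel foot) and with it, not with the gripper, press each proud foot squarely down until it clicks fully home; then put the setter back upright in the tool-tray cutout of the same shape, turned to match and fully down. Do not tip the setter over, and leave the other things on the bench where they are.

Things in the scene. Friction and masses are not known exactly. Their poses are not given: they have to be found in the camera images.
- case: Hard case shell covered in dark brown leather, fixed to the bench, upside down: 130 mm (its x) x 180 mm (its y) x 45 mm high. Origin at the centre of its underside on the bench, z up. Four sockets in its flat top at x = +-38 mm, y = +-60 mm, one foot in each.
- foot_a_top (a point): Centre of the top of a brass foot: flat round head, 36 mm across, 8 mm thick, on a stem in one of the case's sockets. Proud at the start: top 64.5 mm above the bench. Fully home the head lies on the case, top 53 mm above the bench. The socket's spring snap resists with about 8 to 12 N over the first 5 mm, then gives way and the foot stays down.
- foot_b_top (a point): Centre of the top face of the second foot that is proud at the start, the same as foot_a, in another socket.
- foot_c_top (a point): Centre of the top face of a like foot that is already home (53 mm above the bench) at the start.
- foot_d_top (a point): Centre of the top face of the other foot that is already home at the start.
- setter_grip (a point): Centre of the upright setter, on its axis 55 mm above its flat underside (the pressing face); z up, x towards the foot's tail. Steel foot 12 mm thick: 40 x 40 mm square centred on the axis plus a tail 16 mm wide along +x to 44 mm from the axis. Above it a wooden handle 24 x 24 mm, sides along x and y, up to 95 mm above the underside. About 0.3 kg. Starts standing on the bench.
- tray_recess (a point): Floor of the empty setter cutout in the fixed wooden tray, under the setter's axis when home, 8 mm above the bench; z up, x towards the tail slot. Outline of the setter's foot with 2 mm play all round, 12 mm deep (tray top 20 mm above the bench). Tray 125 x 110 mm: from this point x -43 to +82, y -74 to +36 mm.
- creaser: Bystander: small creasing tool, 100 mm long, lying in the tray's other (oblong) cutout. Origin at its middle, underside.
- spool: Bystander: thread spool, 40 mm in diameter, 38 mm high, standing. Origin under its centre.
- wax: Bystander: round cake of wax, 42 mm in diameter, 22 mm high. Origin under its centre.
- dye_jar: Bystander: closed amber jar, 52 mm in diameter, 65 mm high. Origin under its centre.
- glue_tin: Bystander: tin, 72 mm in diameter, 90 mm high. Origin under its centre.
- mallet: Bystander: hammer lying on the bench. Origin at its middle.
- awl: Bystander: awl with a wooden handle, lying on the bench. Origin at its middle.
Not all that is in view belongs to the job. What is shaped like the part that bears foot_a_top but blue is not meant.

How it is judged:
By the outcome, as a careful person would: the job done as asked, in the order asked, and still so for the second after the job is handed in, with the robot touching nothing.
It also fails if it takes over 54 s, if anything falls off the work surface, if the arm or the gripper's body presses on something with over 40 N, if the wrist force passes 120 N, or if a joint passes its speed limit or range.

## Working session

There is one attempt and no reset: what is moved stays moved. The work goes in short steps, Python scripts to look and compute and a tool call to move; the robot and the scene stay as the last step left them, time stands still between calls to the robot, and variables do not carry over. Pictures are saved under pics/ and viewed, about 8 in all and at most 12, crops included, and the job is handed in when it is done.

Besides the shell and the picture viewer there is one more tool, called by a JSON object that holds its "api" and its "payload". move_arm: Moves the arm, as the interface text tells. Its arguments: {"type":"object","properties":{"motion":{"type":"array"},"newtons":{"type":"number"}},"required":["motion"]}

```bash
mkdir -p pics; cat > h.py <<'E'
import numpy as np, cv2
from plant import ctrl
from scipy.spatial.transform import Rotation as R
np.set_printoptions(precision=4,suppress=True)
def f(p): return p["img"].shape[0]/2/np.tan(np.radians(p["vfov"])/2)
def cloud(p,T=None):
    z=p["z_map"];v,u=np.mgrid[:z.shape[0],:z.shape[1]];k=f(p)
    c=np.stack([(u-p["cx"])/k*z,-(v-p["cy"])/k*z,-z],-1)
    if "xyz" in p:
        r=np.array(p["rotation"]); r=r if r.shape==(3,3) else R.from_rotvec(r).as_matrix()
        w=c@r.T+np.array(p["xyz"])
    else:
        M=np.array(p["tool_from_camera"]);w=c@M[:3,:3].T+M[:3,3]
        w=w@T[0].T+T[1]
    w[z==0]=np.nan
    return w
def wrist():
    s=ctrl.sense();T=(R.from_rotvec(s["orientation"]).as_matrix(),np.array(s["eef_pos"]))
    p=ctrl.get_image("wrist");return p,cloud(p,T)
E
python3 - <<'E'
from h import *
s=ctrl.sense();print(s)
print(R.from_rotvec(s["orientation"]).as_matrix())
for n in ["top","scene"]:
    p=ctrl.get_image(n);cv2.imwrite(f"pics/{n}0.png",p["img"])
    print(n,{k:v for k,v in p.items() if k not in("img","z_map")})
    for q in ["foot_a_top","foot_c_top","setter_grip","tray_recess","case"]:
        print(q,[(np.array(d["point"]),round(d["score"],2)) for d in ctrl.spot_point(p,q)])
    np.save(f"pics/{n}.npy",cloud(p))
E
```

```text
{'t': 0.0, 'joint_positions': array([-1.2886,  0.4916,  1.5595,  0.    ,  1.0917, -0.1056]), 'qvel': array([-0.0013, -0.0011,  0.0024,  0.0001,  0.0006, -0.0011]), 'tau': array([ -0.001 , -61.8449, -26.1589,  -0.0001,   0.0041,  -0.    ]), 'eef_pos': array([ 0.2363, -0.5784,  0.2497]), 'orientation': array([-1.3673,  0.9196, -0.9181]), 'contact_force': array([ 0.0728,  0.6755, -0.4905]), 'wrist_torque': array([-0.0204, -0.0128,  0.0276]), 'finger_gap': 0.08530993328867527}
[[ 0.3782 -0.0003  0.9257]
 [-0.9257  0.0011  0.3782]
 [-0.0012 -1.      0.0001]]
top {'vfov': 55.01114510078518, 'cx': 281.4822432560065, 'cy': 202.7662958209521, 'xyz': array([ 0.3429, -0.0835,  1.1839]), 'rotation': array([ 0.1656, -0.1502, -1.4768]), 'shot': 1}
foot_a_top [(array([ 0.6406, -0.0316,  0.0666]), 0.7), (array([ 0.7349, -0.0543,  0.0366]), 0.67), (array([ 0.6483, -0.1581,  0.0401]), 0.64)]
foot_c_top [(array([ 0.5697, -0.0643,  0.0528]), 0.61)]
setter_grip [(array([ 0.4629, -0.2909,  0.0527]), 0.82), (array([ 0.3784, -0.5002, -0.0026]), 0.69), (array([ 0.5772,  0.0044, -0.0022]), 0.42)]
tray_recess [(array([0.5264, 0.2954, 0.0113]), 0.8)]
case [(array([ 0.5742,  0.0028, -0.0025]), 0.96), (array([ 0.359 , -0.1317,  0.0027]), 0.67), (array([ 0.5703, -0.0664,  0.0527]), 0.34)]
scene {'vfov': 50.59238573129478, 'cx': 279.3698422957, 'cy': 210.8949221400555, 'xyz': array([1.4001, 0.1747, 0.7429]), 'rotation': array([0.6088, 0.8354, 1.739 ]), 'shot': 2}
foot_a_top [(array([ 0.649 , -0.1573,  0.039 ]), 0.48), (array([ 0.7323, -0.0575,  0.042 ]), 0.46)]
foot_c_top []
setter_grip [(array([ 0.4619, -0.2894,  0.0569]), 0.79)]
tray_recess [(array([0.528 , 0.2963, 0.008 ]), 0.78), (array([0.5769, 0.0001, 0.0047]), 0.38)]
case [(array([0.5767, 0.0028, 0.0013]), 0.56)]
```

View both.

View pics/top0.png

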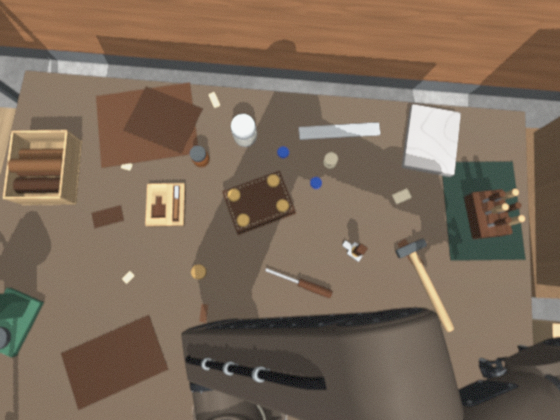

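View pics/scene0.png

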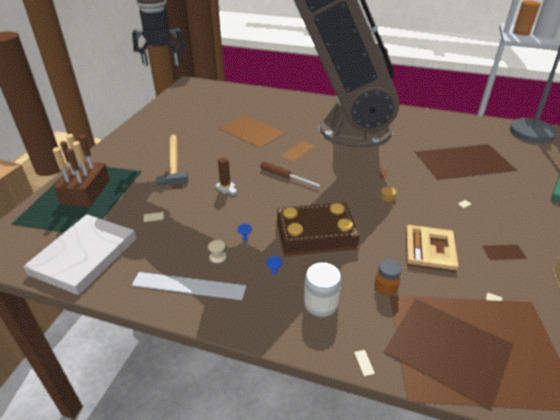

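```bash
python3 - <<'E'
from h import *
for n in ["top","scene"]:
    w=np.load(f"pics/{n}.npy")
    x,y,z=w[...,0],w[...,1],w[...,2]
    print(n,"bench z",np.nanmedian(z[(abs(x-.5)<.1)&(abs(y-.15)<.03)]))
    # case top + feet
    m=(abs(x-.575)<.13)&(abs(y)<.13)&(z>.03)&(z<.08)
    P=w[m]; r=cv2.minAreaRect(P[:,:2].astype(np.float32)*1000);print("case rect",r,"n",len(P))
    t=(abs(x-.54)<.12)&(abs(y-.28)<.12)&(z>.014)&(z<.026)
    r=cv2.minAreaRect(w[t][:,:2].astype(np.float32)*1000);print("tray rect",r,t.sum())
    fl=t=(abs(x-.54)<.03)&(abs(y-.29)<.03)&(z<.014);print("recess floor",np.nanmean(w[fl],0),fl.sum())
    s=(abs(x-.462)<.07)&(abs(y+.29)<.07)&(z>.075)
    print("handle top",np.nanmean(w[s],0),cv2.minAreaRect(w[s][:,:2].astype(np.float32)*1000))
    s=(abs(x-.462)<.07)&(abs(y+.29)<.07)&(z>.006)&(z<.016)
    print("setter foot",np.nanmean(w[s],0),s.sum())
w=np.load("pics/top.npy")
for u,v in [(234,195),(274,181),(243,221),(283,206)]:
    q=w[v-3:v+4,u-3:u+4].reshape(-1,3);print((u,v),np.nanmedian(q,0))
a=cv2.imread("pics/top0.png")
c=[a[v-45:v+45,u-50:u+50] for u,v in [(355,250),(166,204),(260,202)]]
cv2.imwrite("pics/c1.png",cv2.resize(np.hstack(c[:2]),None,fx=4,fy=4,interpolation=cv2.INTER_CUBIC))
E
```

```text
top bench z 0.0006817692211392723
case rect ((578.3787231445312, 6.1998291015625), (131.9508514404297, 180.14219665527344), 25.69840431213379) n 2785
tray rect ((549.6218872070312, 281.33258056640625), (127.13554382324219, 113.3316421508789), 6.144001007080078) 1210
recess floor [0.5352 0.2993 0.009 ] 225
handle top [ 0.4601 -0.2879  0.0929] ((460.7278137207031, -289.0342102050781), (23.64703369140625, 23.851835250854492), 60.26165771484375)
setter foot [ 0.4664 -0.2723  0.0113] 132
scene bench z -0.0001571337543122553
case rect ((578.3312377929688, 5.6412811279296875), (135.3078155517578, 180.935302734375), 25.730749130249023) n 2901
tray rect ((549.03466796875, 280.6325378417969), (132.20240783691406, 111.03047943115234), 6.370587348937988) 1449
recess floor [ 0.5413  0.2946 -0.3747] 360
handle top [ 0.4666 -0.2877  0.0885] ((463.6008605957031, -289.26666259765625), (25.05910301208496, 22.897659301757812), 57.179439544677734)
setter foot [ 0.4744 -0.2786  0.0114] 119
(234, 195) [0.584  0.0742 0.0648]
(274, 181) [ 0.6347 -0.0351  0.0649]
(243, 221) [0.5129 0.0426 0.0536]
(283, 206) [ 0.567  -0.067   0.0535]
```

View pics/c1.png

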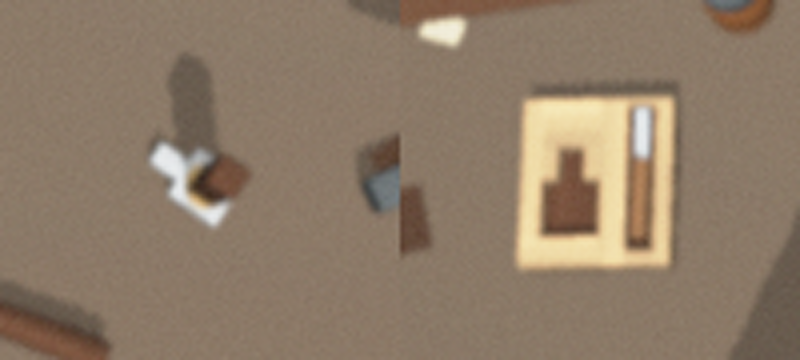

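{"api": "move_arm", "payload": {"motion": [[0, 0, 0, -0.0183, 0, 0.0318, 1], [0, 0, 0, -0.0183, 0, 0.0318, 1], [0, 0, 0, -0.0183, 0, 0.0318, 1], [0, 0, 0, -0.0183, 0, 0.0318, 1], [0, 0, 0, -0.0183, 0, 0.0318, 1], [0, 0, 0, -0.0183, 0, 0.0318, 1], [0, 0, 0, -0.0183, 0, 0.0318, 1], [0, 0, 0, -0.0183, 0, 0.0318, 1], [0, 0, 0, -0.0183, 0, 0.0318, 1], [0, 0, 0, -0.0183, 0, 0.0318, 1], [0, 0, 0, 0, 0, 0, 1]]}}

```text
t: 1.52
eef_pos: [0.4642, -0.2847, 0.2505]
orientation: [-1.369, 0.915, -0.916]
contact_force: [0.5, 0.6, 0.1]
finger_gap: 0.0854
```

```bash
cat >> h.py <<'E'
def pose():
    s=ctrl.sense();M=R.from_rotvec(s["orientation"]).as_matrix()
    return s,M,np.array(s["eef_pos"]),np.degrees(np.arctan2(M[1,2],M[0,2]))
def go(xyz,zang):
    "shift in present tool axes, total turn about tool y, tilt of tool"
    s,M,p,a=pose()
    print("tcp",p,"zang",round(a,2),"tilt",M[:,1],"F",s["contact_force"],"gap",s["finger_gap"],"t",s["t"])
    d=M.T@(np.array(xyz)-p);print("shift",d,"turn about y",-((zang-a+180)%360-180))
E
python3 - <<'E'
from h import *
go([.461,-.289,.25],60)
p,w=wrist();cv2.imwrite("pics/w1.png",p["img"])
np.save("pics/w1.npy",w)
print(np.array(p["tool_from_camera"]))
h=w[...,2]; near=(abs(w[...,0]-.461)<.07)&(abs(w[...,1]+.289)<.07)
for lo,hi in[(.085,.105),(.007,.018)]:
    m=near&(h>lo)&(h<hi);print(m.sum())
    if m.sum()>20:print(np.nanmean(w[m],0),cv2.minAreaRect(w[m][:,:2].astype(np.float32)*1000))
print([(d["point"],d["score"]) for d in ctrl.spot_point(p,"setter_grip")])
E
```

```text
tcp [ 0.4642 -0.2847  0.2505] zang 22.45 tilt [ 0.0008  0.0005 -1.    ] F [0.4955 0.5812 0.0728] gap 0.08542654225310328 t 1.5167
shift [ 0.0027  0.0005 -0.0046] turn about y -37.55004436011939
[[ 1.     -0.0001 -0.0007  0.0004]
 [-0.0007  0.2773 -0.9608 -0.1237]
 [ 0.0003  0.9608  0.2773  0.0697]
 [ 0.      0.      0.      1.    ]]
674
[ 0.4618 -0.2919  0.0943] ((460.6028747558594, -292.4781188964844), (24.370023727416992, 24.036083221435547), 59.84184265136719)
798
[ 0.472  -0.2805  0.0127] ((466.6181335449219, -282.2430114746094), (63.726539611816406, 39.833251953125), 60.060306549072266)
[([0.4596, -0.2952, 0.0573], 0.85)]
```

View pics/w1.png

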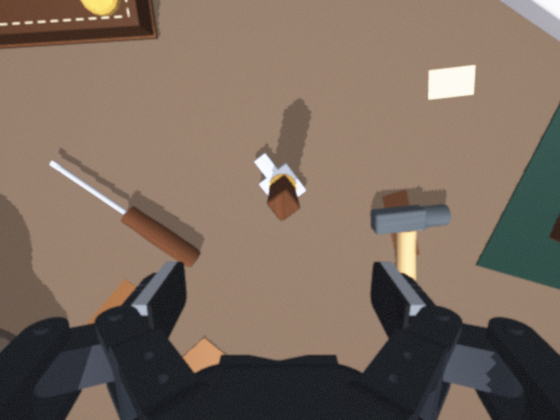

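{"api": "move_arm", "payload": {"motion": [[0, 0, 0, 0.0027, 0, -0.0056, 1], [0, -6.26, 0, 0, 0, 0, 1], [0, -6.26, 0, 0, 0, 0, 1], [0, -6.26, 0, 0, 0, 0, 1], [0, -6.26, 0, 0, 0, 0, 1], [0, -6.26, 0, 0, 0, 0, 1], [0, -6.26, 0, 0, 0, 0, 1], [0, 0, 0, 0, 0.025, 0, 1], [0, 0, 0, 0, 0.025, 0, 1], [0, 0, 0, 0, 0, 0, 1]]}}

```text
t: 2.45
eef_pos: [0.4551, -0.2941, 0.1968]
orientation: [-1.528, 0.419, -0.411]
contact_force: [-0.6, 0.3, -1.2]
finger_gap: 0.0855
```

```bash
python3 - <<'E'
from h import *
go([.4608,-.2915,.06],60)
p,w=wrist();cv2.imwrite("pics/w2.png",p["img"])
h=w[...,2]; near=(abs(w[...,0]-.461)<.07)&(abs(w[...,1]+.289)<.07)
for lo,hi in[(.085,.105),(.007,.018)]:
    m=near&(h>lo)&(h<hi);print(m.sum())
    if m.sum()>20:print(np.nanmean(w[m],0),cv2.minAreaRect(w[m][:,:2].astype(np.float32)*1000))
E
```

```text
tcp [ 0.4551 -0.2941  0.1968] zang 59.65 tilt [-0.0045  0.0035 -1.    ] F [-0.6027  0.3149 -1.2476] gap 0.08547645294541742 t 2.45
shift [0.0044 0.1368 0.005 ] turn about y -0.3512761007300469
1008
[ 0.4616 -0.2909  0.0944] ((461.2388610839844, -292.1152648925781), (23.67547607421875, 23.57313346862793), 59.7208251953125)
1098
[ 0.4691 -0.2777  0.0127] ((467.29656982421875, -282.0777587890625), (63.37984085083008, 39.546688079833984), 59.620662689208984)
```

{"api": "move_arm", "payload": {"motion": [[0, 0, 0, 0.0042, 0, 0.0048, 1], [0, 0, 0, 0, 0.027, 0, 1], [0, 0, 0, 0, 0.027, 0, 1], [0, 0, 0, 0, 0.026, 0, 1], [0, 0, 0, 0, 0.01, 0, 1], [0, 0, 0, 0, 0, 0, 1], [0, 0, 0, 0, 0, 0, 1]]}}

```text
t: 3.08
eef_pos: [0.464, -0.2921, 0.1114]
orientation: [-1.531, 0.413, -0.414]
contact_force: [-0.2, -0.1, -0.4]
finger_gap: 0.0854
```

```bash
python3 - <<'E'
from h import *
go([.461,-.292,.06],59.7)
E
```

```text
tcp [ 0.464  -0.2921  0.1114] zang 59.76 tilt [ 0.0007 -0.0007 -1.    ] F [-0.1645 -0.1485 -0.4206] gap 0.08540115354372058 t 3.0833
shift [-0.0027  0.0514 -0.0014] turn about y 0.06378535690859621
```

{"api": "move_arm", "payload": {"motion": [[0, 0, 0, -0.0027, 0, -0.0014, 1], [0, 0, 0, 0, 0.017, 0, 1], [0, 0, 0, 0, 0.017, 0, 1], [0, 0, 0, 0, 0.017, 0, 1], [0, 0, 0, 0, 0, 0, 1], [0, 0, 0, 0, 0, 0, 1]]}}

```text
t: 3.58
eef_pos: [0.4606, -0.2916, 0.0602]
orientation: [-1.531, 0.413, -0.414]
contact_force: [-0.9, 0.4, 1.4]
finger_gap: 0.0857
```

```bash
python3 - <<'E'
from h import *
go([.461,-.292,.06],59.7)
p,w=wrist();cv2.imwrite("pics/w3.png",p["img"])
E
```

```text
tcp [ 0.4606 -0.2916  0.0602] zang 59.78 tilt [ 0.0004 -0.0004 -1.    ] F [-0.9213  0.354   1.3524] gap 0.08572723243377835 t 3.5833
shift [ 0.0005  0.0002 -0.0001] turn about y 0.07544112777688383
```

View pics/w3.png

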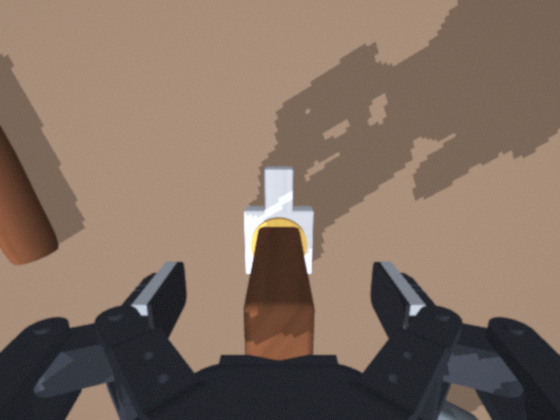

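{"api": "move_arm", "payload": {"motion": [[0, 0, 0, 0, 0, 0, 0.4], [0, 0, 0, 0, 0, 0, 0.4], [0, 0, 0, 0, 0, 0, 0.4], [0, 0, 0, 0, 0, 0, 0], [0, 0, 0, 0, 0, 0, 0], [0, 0, 0, 0, 0, 0, 0], [0, 0, 0, 0, 0, 0, 0], [0, 0, 0, 0, 0, 0, 0]], "newtons": 80}}

```text
t: 4.3
eef_pos: [0.4606, -0.2915, 0.0597]
orientation: [-1.531, 0.413, -0.414]
contact_force: [0.2, 0.5, 4.9]
finger_gap: 0.0229
```

```bash
python3 - <<'E'
from h import *
go([.461,-.292,.14],59.7)
E
```

```text
tcp [ 0.4606 -0.2915  0.0597] zang 59.78 tilt [ 0.0006 -0.0005 -1.    ] F [0.1936 0.5047 4.8567] gap 0.02293594886479661 t 4.3
shift [ 0.0006 -0.0803 -0.0002] turn about y 0.07815048352580334
```

{"api": "move_arm", "payload": {"motion": [[0, 0, 0, 0, -0.02, 0, 0], [0, 0, 0, 0, -0.04, 0, 0], [0, 0, 0, 0, -0.04, 0, 0], [0, 0, 0, -0.0046, 0, 0.0398, 0], [0, 0, 0, -0.0046, 0, 0.0398, 0], [0, 0, 0, -0.0046, 0, 0.0398, 0], [0, 0, 0, -0.0046, 0, 0.0398, 0], [0, 0, 0, -0.0046, 0, 0.0398, 0], [0, 0, 0, -0.0046, 0, 0.0398, 0], [0, 0, 0, 0, 0, 0, 0], [0, 0, 0, 0, 0, 0, 0]]}}

```text
t: 5.22
eef_pos: [0.5569, -0.0691, 0.1588]
orientation: [-1.532, 0.411, -0.41]
contact_force: [0.1, -0.0, -3.2]
finger_gap: 0.023
```

{"api": "move_arm", "payload": {"motion": [[0, 6.8, 0, 0, 0, 0, 0], [0, 6.8, 0, 0, 0, 0, 0], [0, 6.8, 0, 0, 0, 0, 0], [0, 6.8, 0, 0, 0, 0, 0], [0, 6.9, 0, 0, 0, 0, 0], [0, 0, 0, 0, 0, 0, 0], [0, 0, 0, 0, 0, 0, 0], [0, 0, 0, 0, 0, 0, 0]]}}

```text
t: 5.88
eef_pos: [0.5565, -0.0717, 0.1592]
orientation: [-1.39, 0.871, -0.87]
contact_force: [-0.0, -0.2, -2.7]
finger_gap: 0.0231
```

```bash
cat >> h.py <<'E'
def feet(w,p,zlo,zhi):
    "brass heads by colour and height"
    hsv=cv2.cvtColor(p["img"],cv2.COLOR_BGR2HSV)
    m=((w[...,2]>zlo)&(w[...,2]<zhi)&(hsv[...,0]>15)&(hsv[...,0]<35)&(hsv[...,1]>90)&(np.hypot(w[...,0]-.578,w[...,1]-.006)<.12)).astype(np.uint8)
    n,l,st,c=cv2.connectedComponentsWithStats(m)
    for i in range(1,n):
        if st[i,4]>60:
            q=w[l==i];(cx,cy),r=cv2.minEnclosingCircle(q[:,:2].astype(np.float32)*1000)
            print("px",c[i].round(),"n",st[i,4],"mean",q.mean(0),"circle",round(cx,1),round(cy,1),"r",round(r,1),"z",round(float(np.median(q[:,2])),4))
E
python3 - <<'E'
from h import *
go([.6385,-.0317,.16],25.7)
p,w=wrist();cv2.imwrite("pics/w4.png",p["img"]);feet(w,p,.045,.075)
p=ctrl.get_image("top");print("top");feet(cloud(p),p,.045,.075)
p=ctrl.get_image("scene");print("scene");feet(cloud(p),p,.045,.075)
E
```

```text
tcp [ 0.5565 -0.0717  0.1592] zang 25.86 tilt [-0.0004 -0.     -1.    ] F [-0.048  -0.2073 -2.6576] gap 0.023076974972312314 t 5.8833
shift [-0.0003 -0.0009  0.0913] turn about y 0.15845258361355263
px [99. 87.] n 2683 mean [0.5865 0.0727 0.0631] circle 585.4 79.3 r 23.6 z 0.064
px [279.  88.] n 2497 mean [ 0.638  -0.0338  0.0634] circle 639.1 -33.2 r 19.7 z 0.0641
px [123. 195.] n 1855 mean [0.5191 0.0401 0.0522] circle 515.7 42.0 r 20.2 z 0.0528
px [260. 193.] n 182 mean [ 0.565  -0.0527  0.0512] circle 564.8 -53.1 r 10.6 z 0.0522
px [297. 193.] n 206 mean [ 0.5777 -0.0782  0.0523] circle 578.8 -77.9 r 10.7 z 0.0527
top
px [232. 194.] n 114 mean [0.5875 0.0812 0.0609] circle 589.0 81.5 r 22.4 z 0.0638
scene
px [337. 208.] n 153 mean [0.522  0.0432 0.0507] circle 517.3 44.3 r 25.5 z 0.0517
px [290. 212.] n 142 mean [ 0.5735 -0.0642  0.0513] circle 568.9 -66.4 r 25.0 z 0.052
px [345. 224.] n 163 mean [0.5887 0.0763 0.0609] circle 576.3 75.9 r 29.7 z 0.0634
px [295. 229.] n 177 mean [ 0.6404 -0.0319  0.0604] circle 629.0 -36.0 r 30.1 z 0.063
```

View pics/w4.png

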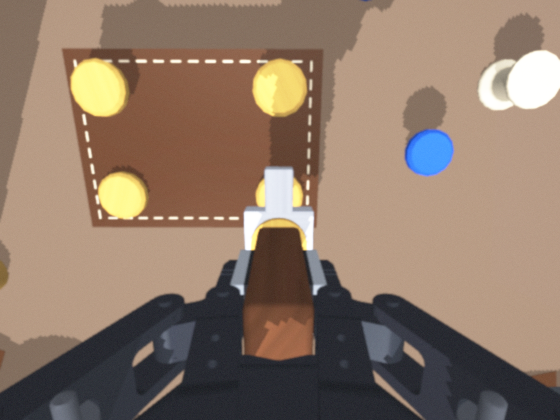

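{"api": "move_arm", "payload": {"motion": [[0, 0, 0, 0, 0, 0.03, 0], [0, 0, 0, 0, 0, 0.03, 0], [0, 0, 0, 0.0006, 0, 0.0308, 0], [0, 0, 0, 0, 0, 0, 0], [0, 0, 0, 0, 0.012, 0, 0], [0, 0, 0, 0, 0.012, 0, 0], [0, 0, 0, 0, 0, 0, 0], [0, 0, 0, 0, 0, 0, 0], [0, 0, 0, 0, 0, 0, 0]]}}

```text
t: 6.78
eef_pos: [0.6384, -0.0327, 0.1352]
orientation: [-1.389, 0.874, -0.873]
contact_force: [0.7, -0.5, -2.1]
finger_gap: 0.0232
```

```bash
python3 - <<'E'
from h import *
go([.6385,-.0327,.1242],25.7)
for n in ["top","scene"]:
    p=ctrl.get_image(n);w=cloud(p);u,v=(274,181) if n=="top" else (298,226)
    cv2.imwrite(f"pics/{n}5.png",cv2.resize(p["img"][v-45:v+45,u-60:u+60],None,fx=5,fy=5,interpolation=cv2.INTER_CUBIC))
E
```

```text
tcp [ 0.6384 -0.0327  0.1352] zang 25.66 tilt [-0.0005 -0.     -1.    ] F [ 0.7432 -0.5114 -2.0934] gap 0.023234395721881768 t 6.7833
shift [-0.      0.011   0.0001] turn about y -0.043198690057494105
```

View pics/scene5.png

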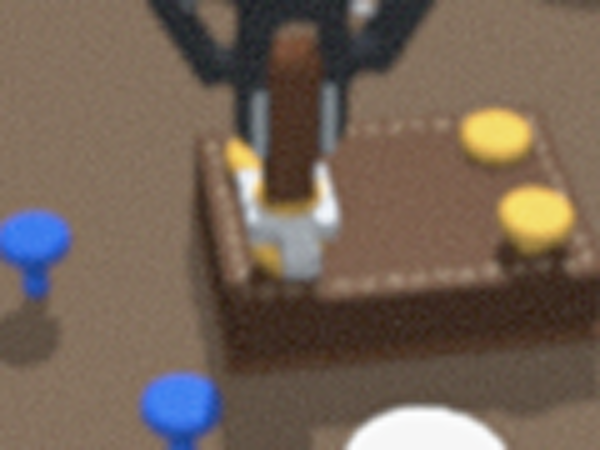

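{"api": "move_arm", "payload": {"motion": [[0, 0, 0, 0, 0.009, 0, 0], [0, 0, 0, 0, 0.002, 0, 0], [0, 0, 0, 0, 0.001, 0, 0], [0, 0, 0, 0, 0.001, 0, 0], [0, 0, 0, 0, 0.001, 0, 0], [0, 0, 0, 0, 0, 0, 0], [0, 0, 0, 0, 0, 0, 0]], "newtons": 110}}

```text
t: 7.47
eef_pos: [0.6392, -0.0323, 0.1218]
orientation: [-1.388, 0.872, -0.874]
contact_force: [-0.4, 0.7, 3.2]
finger_gap: 0.0231
```

{"api": "move_arm", "payload": {"motion": [[0, 0, 0, 0, 0.001, 0, 0], [0, 0, 0, 0, 0.001, 0, 0], [0, 0, 0, 0, 0.001, 0, 0], [0, 0, 0, 0, 0.001, 0, 0], [0, 0, 0, 0, 0.001, 0, 0], [0, 0, 0, 0, 0.001, 0, 0], [0, 0, 0, 0, 0, 0, 0]]}}

```text
t: 8.05
eef_pos: [0.6385, -0.0323, 0.1145]
orientation: [-1.389, 0.874, -0.872]
contact_force: [0.2, -0.3, -3.1]
finger_gap: 0.0227
```

{"api": "move_arm", "payload": {"motion": [[0, 0, 0, 0, 0.001, 0, 0], [0, 0, 0, 0, 0.001, 0, 0], [0, 0, 0, 0, 0.001, 0, 0], [0, 0, 0, 0, 0, 0, 0]]}}

```text
t: 8.38
eef_pos: [0.6388, -0.0323, 0.1128]
orientation: [-1.389, 0.873, -0.873]
contact_force: [-1.4, -0.8, 2.9]
finger_gap: 0.023
```

{"api": "move_arm", "payload": {"motion": [[0, 0, 0, 0, 0.001, 0, 0], [0, 0, 0, 0, 0.0007, 0, 0], [0, 0, 0, 0, 0, 0, 0], [0, 0, 0, 0, 0, 0, 0]]}}

```text
t: 8.72
eef_pos: [0.6389, -0.0323, 0.1128]
orientation: [-1.388, 0.872, -0.874]
contact_force: [-7.1, -0.0, 19.1]
finger_gap: 0.0228
```

```bash
python3 - <<'E'
from h import *
go([.6385,-.0327,.1127],25.7)
E
```

```text
tcp [ 0.6389 -0.0323  0.1128] zang 25.68 tilt [ 0.0014 -0.0003 -1.    ] F [-7.1016 -0.0396 19.0874] gap 0.02275702370228165 t 8.7167
shift [ 0.0002  0.     -0.0006] turn about y -0.0159347120876987
```

{"api": "move_arm", "payload": {"motion": [[0, 0, 0, 0, -0.01, 0, 0], [0, 0, 0, 0, -0.02, 0, 0], [0, 0, 0, 0, -0.016, 0, 0], [0, 0, 0, -0.03, 0, -0.02, 0], [0, 0, 0, -0.03, 0, -0.02, 0], [0, 0, 0, -0.03, 0, -0.02, 0], [0, 0, 0, -0.03, 0, -0.02, 0], [0, 0, 0, 0, 0, 0, 0], [0, 0, 0, 0, 0, 0, 0], [0, 0, 0, 0, 0, 0, 0]]}}

```text
t: 9.55
eef_pos: [0.5156, 0.0411, 0.1571]
orientation: [-1.388, 0.871, -0.874]
contact_force: [-0.3, 0.4, -2.9]
finger_gap: 0.0224
```

```bash
python3 - <<'E'
from h import *
go([.5865,.0755,.1352],25.7)
p,w=wrist();cv2.imwrite("pics/w6.png",p["img"]);feet(w,p,.045,.075)
E
```

```text
tcp [0.5156 0.0411 0.1571] zang 25.7 tilt [ 0.0016 -0.0002 -1.    ] F [-0.2604  0.4345 -2.8662] gap 0.022383456210665224 t 9.55
shift [-0.0003  0.022   0.0788] turn about y -0.0007009345872575068
px [278. 107.] n 2426 mean [0.5859 0.0744 0.0633] circle 586.2 74.5 r 19.8 z 0.0641
px [448. 107.] n 2350 mean [ 0.6373 -0.032   0.0524] circle 638.7 -35.0 r 19.9 z 0.053
px [433. 211.] n 1813 mean [ 0.5697 -0.0645  0.0522] circle 568.9 -68.5 r 20.3 z 0.0529
```

View pics/w6.png

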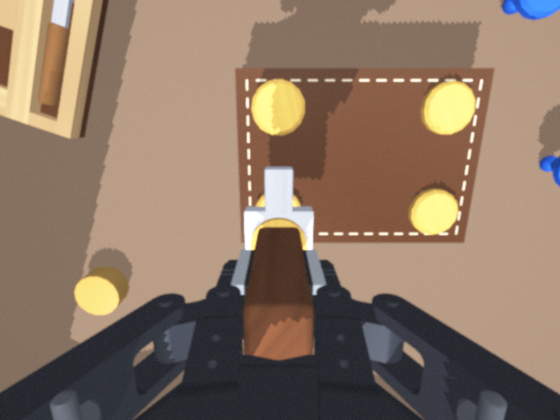

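{"api": "move_arm", "payload": {"motion": [[0, 0, 0, 0, 0, 0.026, 0], [0, 0, 0, 0, 0, 0.026, 0], [0, 0, 0, 0, 0, 0.0265, 0], [0, 0, 0, 0, 0, 0, 0], [0, 0, 0, 0, 0.02, 0, 0], [0, 0, 0, 0, 0, 0, 0], [0, 0, 0, 0, 0, 0, 0]]}}

```text
t: 10.18
eef_pos: [0.5854, 0.0746, 0.1357]
orientation: [-1.39, 0.875, -0.872]
contact_force: [-0.4, -0.1, -2.8]
finger_gap: 0.023
```

```bash
python3 - <<'E'
from h import *
go([.5863,.0752,.1242],25.7)
E
```

```text
tcp [0.5854 0.0746 0.1357] zang 25.64 tilt [-0.0023 -0.0002 -1.    ] F [-0.4044 -0.1385 -2.7696] gap 0.022966910580738544 t 10.1833
shift [-0.0001  0.0115  0.0011] turn about y -0.05981574794671474
```

Within 1 mm; press.

{"api": "move_arm", "payload": {"motion": [[0, 0, 0, 0, 0.008, 0.0006, 0], [0, 0, 0, 0, 0.002, 0, 0], [0, 0, 0, 0, 0.001, 0, 0], [0, 0, 0, 0, 0.001, 0, 0], [0, 0, 0, 0, 0.001, 0, 0], [0, 0, 0, 0, 0.001, 0, 0], [0, 0, 0, 0, 0.001, 0, 0], [0, 0, 0, 0, 0, 0, 0]]}}

```text
t: 10.85
eef_pos: [0.5864, 0.0755, 0.1224]
orientation: [-1.388, 0.872, -0.874]
contact_force: [0.2, 0.5, 2.5]
finger_gap: 0.0231
```

{"api": "move_arm", "payload": {"motion": [[0, 0, 0, 0, 0.001, 0, 0], [0, 0, 0, 0, 0.001, 0, 0], [0, 0, 0, 0, 0.001, 0, 0], [0, 0, 0, 0, 0.001, 0, 0], [0, 0, 0, 0, 0.001, 0, 0], [0, 0, 0, 0, 0.001, 0, 0], [0, 0, 0, 0, 0.001, 0, 0], [0, 0, 0, 0, 0, 0, 0]]}}

```text
t: 11.52
eef_pos: [0.5857, 0.0754, 0.1139]
orientation: [-1.389, 0.874, -0.872]
contact_force: [0.6, -0.6, -3.6]
finger_gap: 0.0227
```

{"api": "move_arm", "payload": {"motion": [[0, 0, 0, 0, 0.001, 0, 0], [0, 0, 0, 0, 0.0007, 0, 0], [0, 0, 0, 0, 0, 0, 0], [0, 0, 0, 0, 0, 0, 0]]}}

```text
t: 11.85
eef_pos: [0.586, 0.0754, 0.1128]
orientation: [-1.389, 0.873, -0.873]
contact_force: [-0.3, -0.3, -1.8]
finger_gap: 0.0228
```

{"api": "move_arm", "payload": {"motion": [[0, 0, 0, 0, 0.001, 0, 0], [0, 0, 0, 0, 0.0007, 0, 0], [0, 0, 0, 0, 0, 0, 0], [0, 0, 0, 0, 0, 0, 0]]}}

```text
t: 12.18
eef_pos: [0.5861, 0.0754, 0.1127]
orientation: [-1.388, 0.872, -0.874]
contact_force: [-6.1, -1.4, 14.9]
finger_gap: 0.023
```

{"api": "move_arm", "payload": {"motion": [[0, 0, 0, 0, -0.01, 0, 0], [0, 0, 0, 0, -0.02, 0, 0], [0, 0, 0, 0, -0.022, 0, 0], [0, 0, 0, -0.0364, 0, -0.0059, 0], [0, 0, 0, -0.0364, 0, -0.0059, 0], [0, 0, 0, -0.0364, 0, -0.0059, 0], [0, 0, 0, -0.0364, 0, -0.0059, 0], [0, 0, 0, -0.0364, 0, -0.0059, 0], [0, 0, 0, -0.0364, 0, -0.0059, 0], [0, 0, 0, -0.0364, 0, -0.0059, 0]]}}

```text
t: 13.02
eef_pos: [0.4373, 0.2884, 0.1636]
orientation: [-1.388, 0.873, -0.873]
contact_force: [0.6, 0.5, -2.3]
finger_gap: 0.0232
```

{"api": "move_arm", "payload": {"motion": [[0, 6.5, 0, 0, 0, 0, 0], [0, 6.5, 0, 0, 0, 0, 0], [0, 6.5, 0, 0, 0, 0, 0], [0, 0, 0, 0, 0, 0, 0], [0, 0, 0, 0, 0, 0, 0], [0, 0, 0, 0, 0, 0, 0]]}}

```text
t: 13.52
eef_pos: [0.4385, 0.287, 0.1633]
orientation: [-1.26, 1.127, -1.127]
contact_force: [-0.2, -0.3, -2.7]
finger_gap: 0.0231
```

```bash
python3 - <<'E'
from h import *
go([.528,.297,.16],6.25)
p,w=wrist();cv2.imwrite("pics/w7.png",p["img"]);np.save("pics/w7.npy",w)
x,y,z=w[...,0],w[...,1],w[...,2]
near=(abs(x-.55)<.1)&(abs(y-.282)<.1)
t=near&(z>.014)&(z<.026)
print("tray",cv2.minAreaRect(w[t][:,:2].astype(np.float32)*1000),np.median(z[t]))
f_=near&(z>.004)&(z<.013)&(abs(x-.54)<.05)&(abs(y-.297)<.035)
print("floor",w[f_].mean(0),cv2.minAreaRect(w[f_][:,:2].astype(np.float32)*1000),f_.sum())
pt=ctrl.spot_point(p,"tray_recess");print([(d["point"],d["score"]) for d in pt])
p=ctrl.get_image("top");print("top");feet(cloud(p),p,.045,.075)
print([(d["point"],d["score"]) for d in ctrl.spot_point(p,"tray_recess")])
E
```

```text
tcp [0.4385 0.287  0.1633] zang 6.38 tilt [ 0.0001 -0.     -1.    ] F [-0.2406 -0.331  -2.7443] gap 0.023096661445090982 t 13.5167
shift [0.     0.0033 0.09  ] turn about y 0.12538481700369175
tray ((541.4183349609375, 277.60516357421875), (111.91777038574219, 110.51719665527344), 6.506943225860596) 0.020182929584303608
floor [0.5351 0.2962 0.0083] ((539.1751098632812, 296.5934753417969), (67.68928527832031, 44.191307067871094), 6.385793209075928) 3822
[]
top
px [273. 181.] n 137 mean [ 0.6373 -0.0317  0.0522] circle 638.7 -31.2 r 21.3 z 0.0532
px [234. 195.] n 146 mean [0.5851 0.0765 0.0521] circle 586.2 77.6 r 21.1 z 0.053
px [282. 205.] n 147 mean [ 0.5693 -0.0642  0.052 ] circle 569.6 -64.5 r 21.7 z 0.0525
px [243. 220.] n 145 mean [0.517  0.0435 0.0519] circle 517.4 43.4 r 20.9 z 0.0526
[([0.5247, 0.2961, 0.0162], 0.9)]
```

View pics/w7.png

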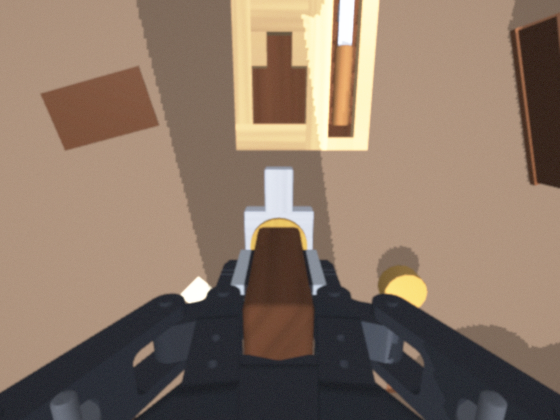

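```bash
python3 - <<'E'
from h import *
s,M,p,a=pose();w=np.load("pics/w7.npy");t=(w-p)@M
m=(abs(t[...,0])<.03)&(abs(t[...,1]-.0477)<.004)&(t[...,2]>-.01)&(t[...,2]<.06)
q=t[m];print(m.sum(),"x",q[:,0].min(),q[:,0].max(),"z max",q[:,2].max(), "y",np.median(q[:,1]))
tail=q[q[:,2]>.024];print("tail x",np.percentile(tail[:,0],[1,50,99]),"slope deg",np.degrees(np.polyfit(tail[:,2],tail[:,0],1)[0]))
sq=q[(q[:,2]<.018)&(q[:,2]>.008)];print("sq x",sq[:,0].min(),sq[:,0].max(),"sq front z",q[abs(q[:,0])>.011][:,2].max())
# recess in tool frame
z=w[...,2];f_=(z>.004)&(z<.013)&(abs(w[...,0]-.54)<.05)&(abs(w[...,1]-.297)<.035)
r=t[f_];tl=r[r[:,2]>.12]
print("recess x",np.percentile(r[:,0],[.5,99.5]),"slot x",np.percentile(tl[:,0],[1,50,99]),"z",np.percentile(r[:,2],[.5,99.5]),"front of square",np.percentile(r[abs(r[:,0]-np.median(tl[:,0]))>.013][:,2],99.5))
print("slot slope",np.degrees(np.polyfit(tl[:,2],tl[:,0],1)[0]))
E
```

```text
2665 x -0.018949524853164534 0.021002828745216535 z max 0.043933172550495836 y 0.04750382192163422
tail x [-0.0068  0.0011  0.0089] slope deg 0.6977637793069865
sq x -0.018672892161877067 0.02100090276939699 sq front z 0.02023111692124247
recess x [-0.0205  0.0234] slot x [-0.0085  0.0011  0.0109] z [0.0673 0.1347] front of square 0.11064289969040407
slot slope 2.0111689998794353
```

{"api": "move_arm", "payload": {"motion": [[0, 0, 0, 0, 0, 0.03, 0], [0, 0, 0, 0, 0, 0.03, 0], [0, 0, 0, 0.0003, 0, 0.029, 0], [0, 0, 0, 0, 0, 0, 0], [0, 0, 0, 0, 0.025, 0, 0], [0, 0, 0, 0, 0.025, 0, 0], [0, 0, 0, 0, 0.025, 0, 0], [0, 0, 0, 0, 0, 0, 0], [0, 0, 0, 0, 0, 0, 0], [0, 0, 0, 0, 0, 0, 0]]}}

```text
t: 14.55
eef_pos: [0.5274, 0.2966, 0.0893]
orientation: [-1.257, 1.129, -1.129]
contact_force: [0.6, 0.3, -2.1]
finger_gap: 0.0226
```

```bash
python3 - <<'E'
from h import *
go([.527,.2967,.0677],6.38)
p,w=wrist();cv2.imwrite("pics/w8.png",p["img"][60:300,120:440].repeat(2,0).repeat(2,1))
E
```

```text
tcp [0.5274 0.2966 0.0893] zang 6.2 tilt [ 0.0011  0.0004 -1.    ] F [ 0.5795  0.3041 -2.0787] gap 0.022615263759522792 t 14.55
shift [-0.0001  0.0216 -0.0004] turn about y -0.18460058791157508
```

View pics/w8.png

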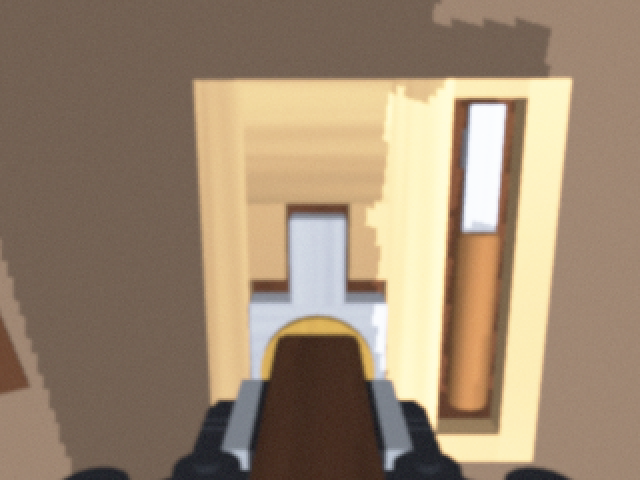

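{"api": "move_arm", "payload": {"motion": [[0, 0, 0, 0, 0.006, 0, 0], [0, 0, 0, 0, 0.003, 0, 0], [0, 0, 0, 0, 0.002, 0, 0], [0, 0, 0, 0, 0.002, 0, 0], [0, 0, 0, 0, 0, 0, 0], [0, 0, 0, 0, 0, 0, 0]]}}

```text
t: 15.1
eef_pos: [0.5269, 0.2964, 0.0751]
orientation: [-1.258, 1.129, -1.129]
contact_force: [-0.2, 0.8, -3.6]
finger_gap: 0.0229
```

In the recess without contact; going on down.

{"api": "move_arm", "payload": {"motion": [[0, 0, 0, 0, 0.002, 0, 0], [0, 0, 0, 0, 0.002, 0, 0], [0, 0, 0, 0, 0.002, 0, 0], [0, 0, 0, 0, 0.001, 0, 0], [0, 0, 0, 0, 0.001, 0, 0], [0, 0, 0, 0, 0, 0, 0], [0, 0, 0, 0, 0, 0, 0]]}}

```text
t: 15.68
eef_pos: [0.5268, 0.2964, 0.0678]
orientation: [-1.258, 1.129, -1.129]
contact_force: [-2.9, -2.0, 6.0]
finger_gap: 0.023
```

{"api": "move_arm", "payload": {"motion": [[0, 0, 0, 0, -0.0004, 0, 0.35], [0, 0, 0, 0, 0, 0, 0.5], [0, 0, 0, 0, 0, 0, 0.8], [0, 0, 0, 0, 0, 0, 0.8], [0, 0, 0, 0, 0, 0, 0.8], [0, 0, 0, 0, 0, 0, 0.8], [0, 0, 0, 0, 0, 0, 0.8]], "newtons": 20}}

```text
t: 16.27
eef_pos: [0.5269, 0.2965, 0.0675]
orientation: [-1.258, 1.129, -1.129]
contact_force: [-0.1, -0.7, 0.5]
finger_gap: 0.0683
```

{"api": "move_arm", "payload": {"motion": [[0, 0, 0, 0, -0.01, 0, 0.8], [0, 0, 0, 0, -0.02, 0, 0.8], [0, 0, 0, 0, -0.03, 0, 0.8], [0, 0, 0, 0, -0.03, 0, 0.8], [0, 0, 0, 0, -0.03, 0, 0.8], [0, 0, 0, 0, 0, -0.03, 0.8], [0, 0, 0, 0, 0, -0.03, 0.8], [0, 0, 0, 0, 0, 0, 0.8], [0, 0, 0, 0, 0, 0, 0.8], [0, 0, 0, 0, 0, 0, 0.8]]}}

```text
t: 17.1
eef_pos: [0.4678, 0.2902, 0.1884]
orientation: [-1.257, 1.128, -1.13]
contact_force: [0.0, 0.0, 0.2]
finger_gap: 0.0679
```

```bash
python3 - <<'E'
from h import *
go([.527,.2967,.0677],6.38)
p,w=wrist();cv2.imwrite("pics/w9.png",p["img"])
near=(abs(w[...,0]-.53)<.06)&(abs(w[...,1]-.297)<.04);z=w[...,2]
m=near&(z>.085);print("handle top",np.median(z[m]),cv2.minAreaRect(w[m][:,:2].astype(np.float32)*1000))
c=near&(z>.013)&(z<.03)&(abs((w[...,0]-.527)*.994+(w[...,1]-.2965)*.11-.034)<.006)&(abs((w[...,1]-.2965)-.11*(w[...,0]-.527))<.005);print("tail z",np.median(z[c]),c.sum())
for n in("top","scene"):
    p=ctrl.get_image(n);cv2.imwrite(f"pics/{n}9.png",p["img"]);print(n);feet(cloud(p),p,.045,.075)
E
```

```text
tcp [0.4678 0.2902 0.1884] zang 6.19 tilt [ 0.0014  0.0005 -1.    ] F [0.0336 0.0435 0.1954] gap 0.0678783058448338 t 17.1
shift [0.     0.1208 0.0594] turn about y -0.1893461799440388
handle top 0.2531455323914306 ((505.56268310546875, 300.5919189453125), (63.82221221923828, 81.43411254882812), 8.042672157287598)
tail z 0.020164328445874125 179
top
px [273. 181.] n 135 mean [ 0.6378 -0.031   0.0523] circle 638.5 -30.6 r 20.7 z 0.0528
px [234. 195.] n 151 mean [0.5851 0.0765 0.0521] circle 586.8 77.4 r 21.5 z 0.0528
px [282. 205.] n 148 mean [ 0.5691 -0.0643  0.0517] circle 569.6 -64.7 r 20.9 z 0.0522
px [243. 220.] n 152 mean [0.5163 0.0436 0.0519] circle 516.7 43.8 r 21.0 z 0.0523
scene
px [337. 208.] n 143 mean [0.5216 0.0428 0.0513] circle 515.3 41.7 r 26.6 z 0.0521
px [290. 212.] n 148 mean [ 0.5741 -0.0641  0.0512] circle 567.1 -64.9 r 24.7 z 0.0521
px [344. 227.] n 165 mean [0.5897 0.0764 0.0511] circle 584.4 75.9 r 23.8 z 0.0522
px [295. 232.] n 162 mean [ 0.6426 -0.0309  0.0513] circle 638.1 -33.2 r 25.0 z 0.0521
```

View pics/w9.png

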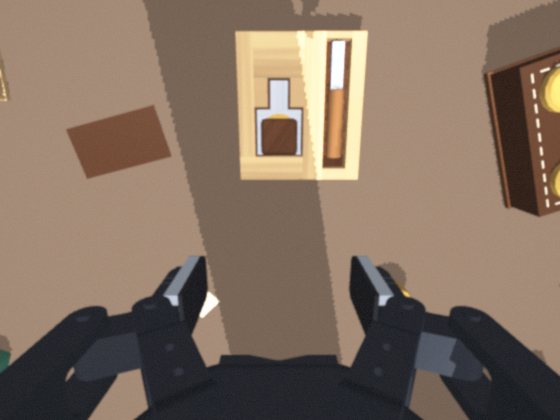

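View pics/scene9.png

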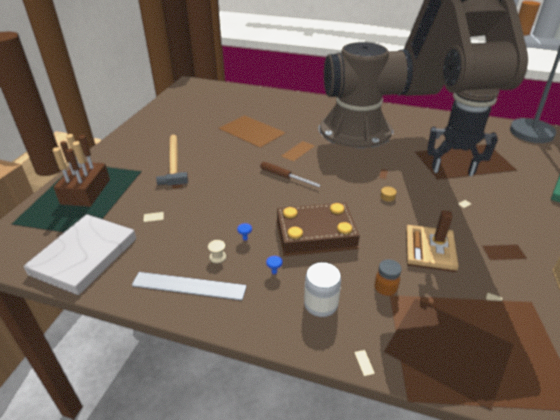

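Setter stands upright in the recess (wrist view 279,120; its foot is flush with the tray top at z 20.2 mm). All four feet are home and nothing else has moved.

```bash
python3 -c "
from plant import ctrl
print(ctrl.close_job())"
```

```text
the job is handed in; nothing more can be done
None
```

Both proud feet are pressed home with the setter, and the setter is back upright in its tray cutout. The job was handed in at about 17 s of the 54 s allowed.

- **Feet:** Each foot gave way and then stopped firmly, at about 19 N for the first and 15 N for the second. After that, all four tops measured 52–53 mm in both the top and scene cameras.
- **Setter:** It is turned to match the cutout, and its steel foot measures 20.2 mm, flush with the tray top, so it is fully down.
- **Bystanders:** The blue look-alikes and the other things on the bench show no movement in the last scene picture. I judged this by eye and did not measure it.
- **Failed check:** My last measurement of the handle top was spoiled because it picked up the gripper's own fingers (it read 253 mm). That the setter stands upright rests on the pictures and the flush foot.

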